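# Turn the blank end-on to the stop bar

### The arm

A 6-joint arm with a two-finger parallel gripper is mounted at the origin on a cart in front of the work surface, level with it; the furniture and walls round the work are solid. World frame = base frame: x ahead of the robot, y to its left, z up, the work surface at z = 0. Lengths are in m, angles in rad, forces in N, time in s.
With the tool pointing down it reaches from about 0.35 to 0.975 m from the base axis. Payload 4.9 kg.
Tool frame: the origin (TCP) lies midway between the tips of the shut fingers; the grasp point (between the pads) lies 19 mm behind it; z points along the fingers, y is the line along which they close (so a half turn about z gives the same grasp; the last joint's range is limited). The gripper opens to 85 mm and grips with 20 to 120 N. Pads are 22 mm wide; open, the fingers measure 114 mm over their backs; the gripper's body (76 mm by 85 mm) begins 54 mm behind the grasp point. The pads swing forward as they close: fully open they stand 13 mm farther back than shut.
Start: joints at [1.173, 0.053, 1.613, -0, 1.476, -0.119], TCP at [0.172, 0.601, 0.231] pointing down, gripper open.
Joint ranges: [-3.01, 3.01], [-1.01, 2.22], [0.06, 2.58], [-1.02, 4.17], [0.09, 2.62], [-3.14, 3.14]. Speed limits (rad/s): [2.57, 2.57, 3.14, 3.14, 3.14, 3.14].

### API

Orientations are given as a unit quaternion [w, x, y, z].
In Python, from plant import state, grab_frame, job_done, cut_out, place_of gives the robot as it stands.
- The arm moves only by the tool jog_arm, never from a script. Its argument "motion" is text: rows parted by semicolons, each of 7 numbers parted by spaces: the opening in per cent of the stroke, from 0 (shut) to 100 (fully open), then the shift along the tool's x, y, z as a fraction of full scale, then the turn, a rotation vector about the tool's x, y, z as a fraction of full scale. A call has exactly 5 rows; each row is the pose to reach, as a shift and turn from the pose commanded when the call began, along the tool's axes at that moment; what a row does not reach only later rows make up. Full scale, the value 1, is 50 cm for a shift and 1.5 rad for a turn. A row lasts 1/8 s, in which the tool goes at most 62.5 mm and 10.7 degrees, less where a joint would pass 70% of its speed; a pose out of reach is approached as far as the arm can. A call with a number of a shift or a turn outside -1 to 1 is refused whole. A call with a gripper value outside its range is refused whole. The fingers move at their own pace and stop on an object; the grip force is fixed at half the most. Time passes only in rows, so rows that repeat a pose let the fingers close, or fill a call up. It gives the time, the measured TCP pose, the force, the opening and the grip force at its end, in the units of the state.
- state(): the state, without advancing time (a new reading comes with each control period).
- grab_frame(name): name is "side" or "top" or "wrist"; returns a dict with "color" (420x560x3 uint8, red, green, blue), "range_z" (420x560 float32, m along the optical axis (not along the pixel's ray), 0 where there is no reading), "intrinsics" (3x3 intrinsics, pixels), "world_from_camera" (4x4, takes a point from camera to world coordinates). Camera axes: x right, y up, looking along -z (the intrinsics and any distortion apply to the point x, -y, -z); pixel columns grow to the right and rows downward; lengths in m; the calibration is good to about 2 mm. A picture is of the moment at which its call begins.
- job_done(): hands the job in; it is judged then, once.
Trained networks look in the newest picture that a camera, given by its name, has taken for a name from the list of things; names that differ only in an ending like _2 or _b are one class to them, and where a whole thing is asked for, a point or a joint stands for the part that bears it (a point fixed in the world has none). Each returns a list of dicts, best first, with "p" (0 to 1); they miss things now and then, are a little off and sometimes report something else, mostly with a low value. They report only what shows in the picture. A call takes as long as a camera call. They do not tell look-alikes from the thing itself.
- cut_out(camera, thing): "pixels" (420x560 bool, what is visible of it).
- place_of(camera, thing): "at" ([x, y, z] in m, in world coordinates, good to about 4 mm: a listed point, or the origin of a listed thing).
The state is a dict: "time": time; "joint_pos": joint angles; "joint_vel": joint speeds; "joint_efforts": joint torques, N m; "tool_pos": TCP position; "tool_rot": TCP orientation; "contact_force": force on the tool from outside, world axes, zero at the start; "ft_torque": the same for the moment, N m; "gripper_width": opening from 0.0 (shut) to 1.0 (fully open); "grasp_force": force on a finger pad.
Only numpy, scipy, OpenCV 4.12 (cv2) and the standard library are available. Lean on these libraries where they do the work, as an engineer would, in place of code of your own. Each camera call takes 0.05 s, during which the arm holds its last target. There are 200 camera calls.

### The job

The long side of the red hardwood blank with the blue-painted end has been worked; now turn the blank a quarter for the next pass. Leave it lying flat on the stop board with its blue end square up against the stop bar, at the brass line in the bar's middle, and do not disturb the plain red block beside the board.

Things in the scene. Friction and masses are not known exactly. Their poses are not given: they have to be found in the camera images.
- blank_center (a point): Centre of the blank to turn: a loose red hardwood block on the stop board, 75 mm long, 30 wide, 32 high as it lies, 60 g; its last 11 mm at one end are painted blue. Site axes: z along the length toward the blue end, x level across the width, y down. At the start a long side faces the bar, 20 to 65 mm from it and within 15 degrees of parallel, the blue end on the left seen from the robot.
- blue_end (a point): Centre of the blank's blue end face, 37.5 mm from the blank's centre; same axes as blank_center.
- bar_middle (a point): Point on the near face of the stop bar at its brass middle line, 16 mm above the stop board (half the blank's height). The board, plywood, 170 x 170 x 12 mm, is fixed flat on the bench; the dark wooden bar, 160 mm long, 22 thick, 14 high, runs along its far side, its near face 60 mm beyond the board's centre. Axes: x square into the bar, away from the robot; y left along the bar; z up.
- plain_block: Bystander: a loose plain red hardwood block without paint, 28 x 60 x 22 mm, lying on the bench to the right of the stop board; origin at the centre of its underside, y along its length. Stays where it is. A floor-to-ceiling pole, 31 mm thick, stands at x = 0.34, y = -0.30, tool motors hang left of it at x = 0.36, y = -0.18 from z = 0.55 up: an arm that starts right of the pole must fold close to its base to swing past.
Not all that is in view belongs to the job. Leave any pink look-alike of the part that bears blank_center alone.

How it is judged:
At the end, for the whole second after the job is handed in: The blank lies flat on the stop board (both its centre and its blue end within 6 mm of resting height), its blue end face no more than 12 mm from the bar's near face and within 20 mm of the brass line sideways, its length square to the bar within 10 degrees (x of blue_end in the frame of bar_middle above -0.012 m and y of blue_end in the frame of bar_middle between -0.02 and 0.02 m and angle between the z axis of blank_center and the x axis of bar_middle, either way round below 0.175 rad and x of blank_center in the frame of bar_middle below -0.02 m and z of blank_center in the frame of bar_middle between -0.006 and 0.006 m and z of blue_end in the frame of bar_middle between -0.006 and 0.006 m); the robot touches nothing.
It fails at once if the plain red block is moved more than 20 mm (distance of plain_block from where it was at the start of the episode above 0.02 m).
It also fails if it takes over 38 s, if anything falls off the work surface, if the arm or the gripper's body presses on something with over 40 N, if the wrist force passes 120 N, or if a joint passes its speed limit or range.

## Working session

There is one attempt and no reset: what is moved stays moved. The work goes in short steps, Python scripts to look and compute and a tool call to move; the robot and the scene stay as the last step left them, time stands still between calls to the robot, and variables do not carry over. Pictures are saved under pics/ and viewed, at most 10 in all, crops included, and the job is handed in when it is done.

Besides the shell and the picture viewer there is one more tool, called after ">>>" in YAML: its name, and indented under it one key for each argument. jog_arm: Moves the arm, as the interface text tells. Shift numbers are shares of 50 cm and turn numbers shares of 1.5 rad, none past 1 either way. Its arguments: {"type":"object","properties":{"motion":{"type":"string"}},"required":["motion"]}

```bash
mkdir -p pics; cat > h.py <<'E'
import numpy as np, cv2
from plant import *
from scipy.spatial.transform import Rotation as R
def cloud(f):
    K=f["intrinsics"];z=f["range_z"];v,u=np.mgrid[:420,:560]
    p=np.stack([(u-K[0,2])/K[0,0]*z,-(v-K[1,2])/K[1,1]*z,-z,np.ones_like(z)],-1)
    return (p@f["world_from_camera"].T)[...,:3]
def save(f,n): cv2.imwrite(f"pics/{n}.png",f["color"][...,::-1])
def rot(s): q=s["tool_rot"]; return R.from_quat([q[1],q[2],q[3],q[0]])
E
python3 - <<'E'
from h import *
ims=[]
for c in("top","side"):
    f=grab_frame(c);ims.append(f["color"]);P=cloud(f)
    for t in("blank_center","blue_end","bar_middle","plain_block"):
        print(c,t,[(np.round(d["at"],3).tolist(),round(d["p"],2)) for d in place_of(c,t)][:3])
    for d in cut_out(c,"blank_center")[:3]:
        m=d["pixels"]&(f["range_z"]>0); q=P[m]; top=q[q[:,2]>np.percentile(q[:,2],90)-.006]
        r=cv2.minAreaRect((top[:,:2]*1000).astype(np.float32)); vv,uu=np.nonzero(m)
        print(" seg",round(d["p"],2),m.sum(),uu.mean().round(),vv.mean().round(),np.median(top[:,2]).round(4),r)
cv2.imwrite("pics/a.png",cv2.resize(np.vstack(ims)[...,::-1],(560,840))[:840]) if 0 else [cv2.imwrite(f"pics/a{i}.png",im[...,::-1]) for i,im in enumerate(ims)]
s=state();print(s["tool_pos"],rot(s).as_matrix().round(3))
E
```

```text
top blank_center [([0.583, 0.218, 0.016], 0.76), ([0.548, 0.022, 0.028], 0.62)]
top blue_end [([0.546, 0.194, 0.015], 0.96), ([0.534, 0.054, 0.027], 0.9), ([0.549, 0.019, 0.026], 0.18)]
top bar_middle [([0.615, 0.052, 0.028], 0.58)]
top plain_block [([0.49, -0.166, 0.004], 0.64)]
 seg 0.86 548 176.0 184.0 0.0325 ((578.3989868164062, 216.992919921875), (75.27630615234375, 30.974088668823242), 31.831268310546875)
 seg 0.73 470 265.0 197.0 0.0447 ((546.6239624023438, 21.431278228759766), (29.7657527923584, 74.187744140625), 27.47499656677246)
side blank_center [([0.549, 0.02, 0.028], 0.86), ([0.578, 0.216, 0.016], 0.84)]
side blue_end [([0.531, 0.055, 0.03], 0.78), ([0.547, 0.195, 0.018], 0.62)]
side bar_middle [([0.613, 0.051, 0.028], 0.96), ([0.552, 0.022, 0.025], 0.66)]
side plain_block [([0.489, -0.165, -0.004], 0.51)]
 seg 0.87 689 255.0 255.0 0.0338 ((579.642822265625, 324.0326843261719), (272.430908203125, 77.16183471679688), 89.43787384033203)
 seg 0.55 547 271.0 209.0 0.046 ((548.752197265625, 26.55486297607422), (31.039478302001953, 75.6885986328125), 29.4814395904541)
[0.17199659 0.60086352 0.2313371 ] [[-0.961  0.275  0.   ]
 [ 0.275  0.961  0.   ]
 [ 0.     0.    -1.   ]]
```

View pics/a0.png

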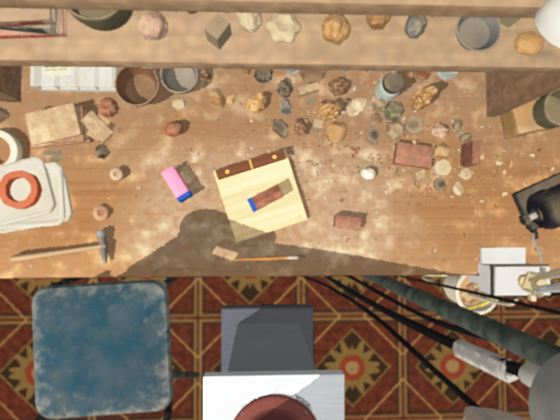

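View pics/a1.png

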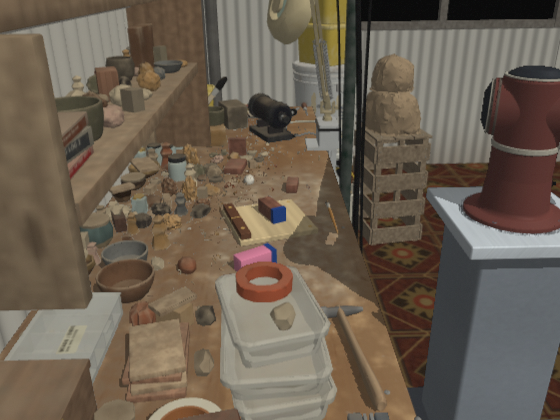

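The top view shows the board around (260,195), with the bar's brass mark near (253,167). The blank is at (268,196), its blue end left at (252,204), and the plain block is at (349,220). The pink look-alike at (176,183) is off the board, so I'll ignore it. The side view agrees: blank at (271,209), pink one at (255,255). I'll move towards the blank now.

>>> jog_arm:
  motion: "100 -0.094 -0.082 0 0 0 0.054; 100 -0.188 -0.164 0 0 0 0.108; 100 -0.282 -0.246 0 0 0 0.162; 100 -0.376 -0.328 0 0 0 0.216; 100 -0.47 -0.41 0 0 0 0.27"

```text
time: 1.23
tool_pos: [0.3423, 0.3374, 0.2316]
tool_rot: [0.0, 0.336, 0.942, 0.0]
contact_force: [-0.5, 0.6, 0.2]
gripper_width: 1.0
grasp_force: 0.0
```

```bash
cat >> h.py <<'E'
def go(p,yaw):
    "fractions for one move: TCP to p, tool pointing down, tool y at yaw (deg, world)"
    s=state();r=rot(s);a=np.radians(yaw)
    y=np.array([np.cos(a),np.sin(a),0]);z=np.array([0,0,-1.]);T=R.from_matrix(np.c_[np.cross(y,z),y,z])
    print("shift",(r.inv().apply(np.array(p)-s["tool_pos"])/.5).round(4),"turn",((r.inv()*T).as_rotvec()/1.5).round(4),
      "at",s["tool_pos"].round(4),"yaw",np.degrees(np.arctan2(*r.as_matrix()[1::-1,1])).round(2),"t",s["time"],"q",s["joint_pos"].round(2))
E
python3 -c "
from h import *
go([.547,.021,.22],27.5)"
```

```text
shift [-0.7177 -0.2304  0.0233] turn [8.000e-04 1.000e-04 2.699e-01] at [0.3423 0.3374 0.2316] yaw 50.7 t 1.225 q [ 0.62 -0.31  1.94 -0.    1.51 -0.26]
```

>>> jog_arm:
  motion: "100 -0.115 -0.037 0 0 0 0.054; 100 -0.23 -0.074 0 0 0 0.108; 100 -0.345 -0.11 0 0 0 0.162; 100 -0.46 -0.147 0.01 0 0 0.216; 100 -0.57 -0.183 0.01 0 0 0.27"

```text
time: 1.85
tool_pos: [0.5053, 0.0862, 0.2262]
tool_rot: [0.0, 0.519, 0.855, 0.0]
contact_force: [0.9, 0.7, 0.3]
gripper_width: 1.003
grasp_force: 0.0
```

```bash
python3 - <<'E'
from h import *
go([.547,.021,.22],27.5)
f=grab_frame("wrist");save(f,"w1");P=cloud(f)
for t in("blank_center","blue_end","bar_middle"):
    print(t,[(np.round(d["at"],4).tolist(),round(d["p"],2)) for d in place_of("wrist",t)][:3])
for d in cut_out("wrist","blank_center")[:2]:
    m=d["pixels"]&(f["range_z"]>0)&(P[...,2]>.038)&(P[...,2]<.05); q=P[m]
    print(" seg",round(d["p"],2),m.sum(),np.median(q[:,2]).round(4),cv2.minAreaRect((q[:,:2]*1000).astype(np.float32)))
m=(abs(P[...,2]-.026)<.005)&(np.hypot(P[...,0]-.62,P[...,1]-.055)<.13)
q=P[m];print("bar",m.sum(),cv2.minAreaRect((q[:,:2]*1000).astype(np.float32)))
E
```

```text
shift [-0.1541  0.0139  0.0125] turn [ 0.0003 -0.     -0.0008] at [0.5053 0.0862 0.2262] yaw 27.43 t 1.85 q [ 0.02 -0.22  1.88  0.    1.48 -0.46]
blank_center [([0.5833, 0.2183, 0.0192], 0.95), ([0.4916, -0.1689, 0.0011], 0.28)]
blue_end [([0.5288, 0.0519, 0.0307], 0.9), ([0.5462, 0.192, 0.0198], 0.9)]
bar_middle [([0.6144, 0.0451, 0.026], 0.56)]
 seg 0.88 0 nan ((0.0, 0.0), (0.0, 0.0), 0.0)
 seg 0.78 2395 0.0435 ((546.8690185546875, 21.15087890625), (30.247661590576172, 76.1006088256836), 27.58155059814453)
bar 3828 ((635.8716430664062, 48.850608825683594), (128.07676696777344, 206.51702880859375), 60.06867218017578)
  return _methods._mean(a, axis=axis, dtype=dtype,
  ret = ret.dtype.type(ret / rcount)
```

View pics/w1.png

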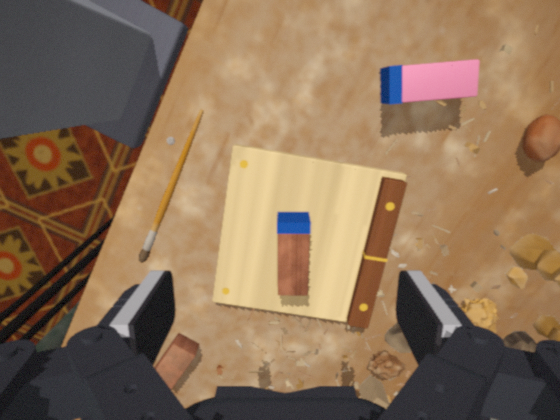

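The wrist view shows the blank upright at (293,253) with its blue end up at (293,222). The bar runs from (393,180) to (360,325), with the brass line at (375,259). Next I'll fit the bar from the same view.

```bash
python3 - <<'E'
from h import *
f=grab_frame("wrist");P=cloud(f)
box=np.zeros((420,560),np.uint8);cv2.fillPoly(box,[np.array([[370,170],[415,170],[378,335],[335,325]])],1)
m=(box>0)&(P[...,2]>.021)&(P[...,2]<.031)
n,l,st,_=cv2.connectedComponentsWithStats(m.astype(np.uint8));m=l==1+st[1:,4].argmax()
q=P[m];r=cv2.minAreaRect((q[:,:2]*1000).astype(np.float32));print("bar",m.sum(),np.median(q[:,2]),r)
c=f["color"].astype(int);b=m&(c[...,0]>170)&(c[...,1]>110)
vv,uu=np.nonzero(b);print("brass px",list(zip(uu,vv))[:60])
for w in((360,374),(374,392)):
    k=b&(np.arange(560)[None]>=w[0])&(np.arange(560)[None]<w[1])&(np.arange(420)[:,None]>240)&(np.arange(420)[:,None]<275)
    print(w,P[k].mean(0).round(4))
E
```

```text
bar 3422 0.025338586562999588 ((622.5313110351562, 52.91965866088867), (22.508668899536133, 160.13131713867188), 17.552030563354492)
brass px [(np.int64(387), np.int64(205)), (np.int64(388), np.int64(205)), (np.int64(389), np.int64(205)), (np.int64(390), np.int64(205)), (np.int64(391), np.int64(205)), (np.int64(392), np.int64(205)), (np.int64(386), np.int64(206)), (np.int64(387), np.int64(206)), (np.int64(388), np.int64(206)), (np.int64(389), np.int64(206)), (np.int64(390), np.int64(206)), (np.int64(391), np.int64(206)), (np.int64(392), np.int64(206)), (np.int64(393), np.int64(206)), (np.int64(385), np.int64(207)), (np.int64(386), np.int64(207)), (np.int64(387), np.int64(207)), (np.int64(388), np.int64(207)), (np.int64(389), np.int64(207)), (np.int64(390), np.int64(207)), (np.int64(391), np.int64(207)), (np.int64(392), np.int64(207)), (np.int64(393), np.int64(207)), (np.int64(385), np.int64(208)), (np.int64(386), np.int64(208)), (np.int64(387), np.int64(208)), (np.int64(388), np.int64(208)), (np.int64(389), np.int64(208)), (np.int64(390), np.int64(208)), (np.int64(391), np.int64(208)
[... 330 characters left out ...]
64(392), np.int64(209)), (np.int64(393), np.int64(209)), (np.int64(385), np.int64(210)), (np.int64(386), np.int64(210)), (np.int64(387), np.int64(210)), (np.int64(388), np.int64(210)), (np.int64(389), np.int64(210)), (np.int64(390), np.int64(210)), (np.int64(391), np.int64(210)), (np.int64(392), np.int64(210)), (np.int64(393), np.int64(210)), (np.int64(385), np.int64(211)), (np.int64(386), np.int64(211)), (np.int64(387), np.int64(211)), (np.int64(388), np.int64(211)), (np.int64(389), np.int64(211)), (np.int64(390), np.int64(211)), (np.int64(391), np.int64(211)), (np.int64(392), np.int64(211)), (np.int64(393), np.int64(211))]
(360, 374) [0.6164 0.0505 0.0255]
(374, 392) [0.627  0.0541 0.0257]
```

>>> jog_arm:
  motion: "100 -0.08 0.007 0 0 0 0; 100 -0.154 0.014 0.04 0 0 0; 100 -0.154 0.014 0.12 0 0 0; 100 -0.154 0.014 0.2 0 0 0; 100 -0.154 0.014 0.26 0 0 0"

```text
time: 2.78
tool_pos: [0.5454, 0.0248, 0.0945]
tool_rot: [-0.001, 0.517, 0.856, -0.0]
contact_force: [-0.2, 0.6, 0.4]
gripper_width: 1.001
grasp_force: 0.0
```

```bash
python3 -c "
from h import *
go([.5469,.0212,.0145],27.6)"
```

```text
shift [-0.008  -0.0005  0.16  ] turn [-0.0008 -0.0007  0.002 ] at [0.5454 0.0248 0.0945] yaw 27.77 t 2.775 q [-0.09 -0.01  1.91  0.    1.24 -0.58]
```

>>> jog_arm:
  motion: "100 -0.004 0 0.07 0 0 0; 100 -0.004 0 0.12 0 0 0; 100 -0.004 0 0.155 0 0 0; 100 -0.004 0 0.155 0 0 0; 100 -0.004 0 0.155 0 0 0"

```text
time: 3.4
tool_pos: [0.5484, 0.0217, 0.02]
tool_rot: [0.001, 0.518, 0.856, 0.0]
contact_force: [0.3, 0.3, 0.4]
gripper_width: 1.0
grasp_force: 0.0
```

```bash
python3 -c "
from h import *
go([.5469,.0212,.0155],27.6)"
```

```text
shift [ 0.0005 -0.0031  0.0091] turn [0.0012 0.0007 0.0007] at [0.5484 0.0217 0.02  ] yaw 27.66 t 3.4 q [-0.1   0.1   1.94  0.    1.1  -0.58]
```

>>> jog_arm:
  motion: "100 0 -0.003 0.008 0 0 0; 20 0 -0.003 0.008 0 0 0; 20 0 -0.003 0.008 0 0 0; 20 0 -0.003 0.008 0 0 0; 20 0 -0.003 0.008 0 0 0"

```text
time: 4.03
tool_pos: [0.5465, 0.0206, 0.0152]
tool_rot: [0.0, 0.518, 0.855, 0.0]
contact_force: [0.3, 0.1, 0.2]
gripper_width: 0.34
grasp_force: 59.9
```

>>> jog_arm:
  motion: "20 0 0 0 0 0 0; 20 0 0 0 0 0 0; 20 0 0 -0.02 0 0 0; 20 0 0 -0.05 0 0 0; 20 0 0 -0.08 0 0 0"

```text
time: 4.65
tool_pos: [0.5462, 0.0207, 0.056]
tool_rot: [0.0, 0.518, 0.855, 0.0]
contact_force: [0.8, -0.4, -0.0]
gripper_width: 0.34
grasp_force: 60.1
```

```bash
python3 -c "
from h import *
s=state();print(s['contact_force'],s['gripper_width'],s['grasp_force'])
go([.5729,.0372,.056],-72.5)"
```

```text
[ 0.84943511 -0.38877631 -0.02340612] 0.3396222493755271 60.12667179107666
shift [0.0045 0.0627 0.    ] turn [ 2.0000e-04 -1.0000e-04  1.1649e+00] at [0.5462 0.0207 0.056 ] yaw 27.62 t 4.65 q [-0.1   0.04  1.93  0.    1.17 -0.58]
```

>>> jog_arm:
  motion: "20 0 0 -0.02 0 0 0.115; 20 0 0 -0.02 0 0 0.23; 20 0 0 -0.02 0 0 0.345; 20 0 0 -0.02 0 0 0.46; 20 0 0 -0.02 0 0 0.575"

```text
time: 5.28
tool_pos: [0.5465, 0.0206, 0.066]
tool_rot: [0.0, 0.83, 0.558, 0.0]
contact_force: [-0.0, -0.1, -0.6]
gripper_width: 0.341
grasp_force: 60.0
```

```bash
python3 -c "
from h import *
go([.5729,.0372,.056],-72.5)"
```

```text
shift [0.0506 0.0365 0.02  ] turn [ 6.000e-04 -5.000e-04  5.861e-01] at [0.5465 0.0206 0.066 ] yaw -22.13 t 5.275 q [-0.1   0.03  1.93 -0.    1.18  0.29]
```

>>> jog_arm:
  motion: "20 0 0.036 0 0 0 0.117; 20 0 0.036 0 0 0 0.235; 20 0.02 0.036 0.01 0 0 0.352; 20 0.04 0.036 0.02 0 0 0.47; 20 0.05 0.036 0.02 0 0 0.586"

```text
time: 5.9
tool_pos: [0.5722, 0.0376, 0.0554]
tool_rot: [-0.0, 0.988, 0.152, 0.0]
contact_force: [0.8, -0.3, -0.6]
gripper_width: 0.343
grasp_force: 60.0
```

```bash
python3 - <<'E'
from h import *
f=grab_frame("wrist");save(f,"w2");P=cloud(f)
go([.5729,.0372,.0155],-72.5)
for t in("blank_center","blue_end","bar_middle"):
    print(t,[(np.round(d["at"],4).tolist(),round(d["p"],2)) for d in place_of("wrist",t)][:3])
E
```

```text
shift [0.0002 0.0016 0.0804] turn [-0.0001 -0.0006 -0.0019] at [0.5725 0.0379 0.0557] yaw -72.66 t 5.95 q [-0.06  0.11  1.87  0.    1.17  1.2 ]
blank_center []
blue_end [([0.6061, 0.0506, 0.0713], 0.83)]
bar_middle [([0.6116, 0.0459, 0.0249], 0.75)]
```

View pics/w2.png

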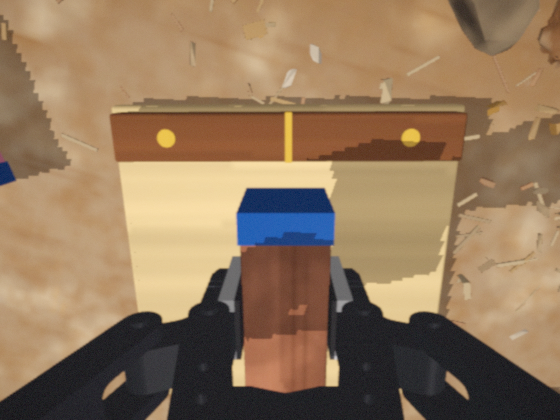

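The blank is held square: its blue end spans columns 238–333 (middle 286) and the brass line is at column 288. The near face of the bar is clear ahead of it, so I'll lower.

>>> jog_arm:
  motion: "20 0 0.001 0.03 0 0 0; 20 0 0.001 0.06 0 0 0; 20 0 0.001 0.073 0 0 0; 20 0 0.001 0.079 0 0 0; 20 0 0.001 0.079 0 0 0"

```text
time: 6.72
tool_pos: [0.5724, 0.0366, 0.0153]
tool_rot: [0.0, 0.988, 0.155, 0.0]
contact_force: [-0.4, -0.1, -0.1]
gripper_width: 0.342
grasp_force: 60.1
```

```bash
python3 -c "
from h import *
s=state();print(s['contact_force'],s['gripper_width'],s['grasp_force'])
go([.5729,.0372,.0155],-72.5)"
```

```text
[-0.44131437 -0.06684953 -0.1229506 ] 0.3416909998589396 60.0688111782074
shift [ 0.0013 -0.0008 -0.0005] turn [ 0.    -0.     0.004] at [0.5724 0.0366 0.0153] yaw -72.16 t 6.725 q [-0.07  0.16  1.88 -0.    1.1   1.19]
```

>>> jog_arm:
  motion: "90 0 0 0 0 0 0; 90 0 0 0 0 0 0; 90 0 0 0 0 0 0; 90 0 0 0 0 0 0; 90 0 0 0 0 0 0"

```text
time: 7.35
tool_pos: [0.5723, 0.0367, 0.0153]
tool_rot: [0.0, 0.988, 0.155, 0.0]
contact_force: [0.4, -0.6, 0.2]
gripper_width: 0.903
grasp_force: 0.0
```

>>> jog_arm:
  motion: "90 0 0 -0.03 0 0 0; 90 0 0 -0.09 0 0 0; 90 0 0 -0.17 0 0 0; 90 0 0 -0.25 0 0 0; 90 0 0 -0.33 0 0 0"

```text
time: 7.98
tool_pos: [0.5724, 0.0367, 0.183]
tool_rot: [0.0, 0.988, 0.155, 0.001]
contact_force: [-0.6, -0.1, -0.5]
gripper_width: 0.897
grasp_force: 0.0
```

```bash
python3 - <<'E'
from h import *
f=grab_frame("wrist");save(f,"w3");P=cloud(f)
for t in("blue_end","bar_middle"):
    print(t,[(np.round(d["at"],4).tolist(),round(d["p"],2)) for d in place_of("wrist",t)][:3])
m=(P[...,2]>.036)&(P[...,2]<.05)&(np.hypot(P[...,0]-.573,P[...,1]-.037)<.06)
q=P[m];print(np.median(q[:,2]),np.percentile(q[:,2],[2,98]));r=cv2.minAreaRect((q[:,:2]*1000).astype(np.float32));print(r)
B=np.array([.6120,.0496]);a=np.radians(17.55);x=np.array([np.cos(a),np.sin(a)]);d=np.array(r[0])/1000-B
print("centre in bar frame",d@x,d@[-x[1],x[0]])
E
```

```text
blue_end [([0.5459, 0.1953, 0.017], 0.83), ([0.6041, 0.0498, 0.031], 0.75)]
bar_middle [([0.6131, 0.0455, 0.0253], 0.85)]
0.04357215408421583 [0.04189197 0.04511259]
((570.9993286132812, 36.28726577758789), (75.21198272705078, 30.83245277404785), 18.135618209838867)
centre in bar frame -0.04310655592025665 -0.00032982318302696395
```

View pics/w3.png

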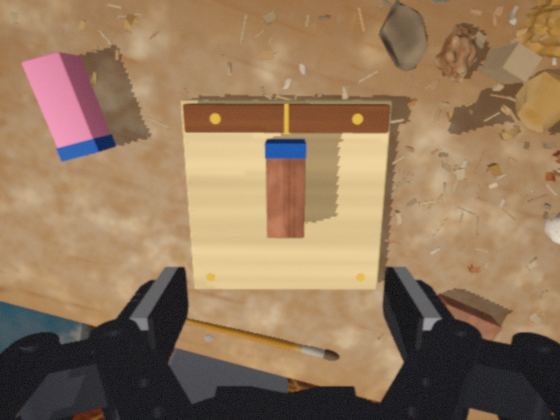

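The blank lies flat with its blue end at (286,148), in line with the brass at (287,118). It measures about 5.6 mm from the bar, 0.3 mm off the line and 0.6° off square. The gripper is clear.

```bash
python3 -c "
from plant import *
print(job_done())"
```

```text
the job is handed in; nothing more can be done
None
```

I turned the blank and handed the job in after about 8 s: it lies flat, blue end about 6 mm from the bar (limit 12) and on the brass line within 1 mm, square within 1°, and the arm never went near the plain block; the hand-in returned no verdict.

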